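# Feel along a sanded moulding

### The job

Feel along the freshly sanded curved moulding: set the fingertips down on the blue end beside the red clamp and run them along its top, following the curve, to the blue end beside the green clamp, in one stroke without lifting off on the way. Press lightly all along, so that the moulding sinks a few millimetres on its springs but never down to its stops. Finish with the fingertips still resting on that last blue end, holding it slightly down; lift nothing, and leave the clamps and everything else on the bench where they lie.

Things in the scene. Friction and masses are not known exactly. Their poses are not given: they have to be found in the camera images.
- cradle: dark wooden base board, 110 x 310 x 18 mm, fixed to the bench, carrying the moulding on two springs. Origin: centre of its underside, on the bench; its long side runs along its own y, the moulding's arc bulges towards its own +x. Its yaw varies up to 0.6 rad either way
- moulding (a joint): the curved pale wooden moulding, 30 mm wide and 20 mm thick, about 270 mm long along an arc of 250 mm radius (on its centre line), flat level top 66 mm above the bench at rest. The value is how far it has sunk on its springs, in m: 0 at rest, growing downward, stops at 0.015; it stays level, pushes back with about 0.4 N per mm, and springs up again when let go. The last 36 mm at each end are blue
- p0 (a point): point on the moulding's top face, on its centre line (66 mm above the bench at rest, sinks with the moulding): centre of the left blue band (the end towards the cradle's own +y)
- p1 (a point): point on the moulding's top face, on its centre line (66 mm above the bench at rest, sinks with the moulding): 39 mm along the arc from p0
- p2 (a point): point on the moulding's top face, on its centre line (66 mm above the bench at rest, sinks with the moulding): 79 mm along from p0 (one third)
- p3 (a point): point on the moulding's top face, on its centre line (66 mm above the bench at rest, sinks with the moulding): 118 mm along from p0: the middle of the moulding
- p4 (a point): point on the moulding's top face, on its centre line (66 mm above the bench at rest, sinks with the moulding): 157 mm along from p0 (two thirds)
- p5 (a point): point on the moulding's top face, on its centre line (66 mm above the bench at rest, sinks with the moulding): 197 mm along from p0
- p6 (a point): point on the moulding's top face, on its centre line (66 mm above the bench at rest, sinks with the moulding): centre of the right blue band (the end towards the cradle's own -y)
- clamp_red: loose red spring clamp, about 95 x 56 x 18 mm, lying on the bench beyond one end of the moulding, its origin (middle, on the bench) 80 to 120 mm from the centre of the blue band at that end; marks the end where the stroke starts (either end)
- clamp_green: loose green spring clamp, same shape, lying likewise beyond the other end; marks the end where the stroke finishes
- sanding_block: loose cork sanding block with a dark rubber sole, 64 x 107 x 30 mm, lying beyond the cradle (its +x side); origin at the centre of its underside
- tape_roll: loose roll of paper tape, a ring 84 mm across and 22 mm high, lying flat on the robot's side of the cradle; origin at the centre of its underside
- screw_carton: loose black and green carton, 55 x 55 x 85 mm high, to the right of the cradle; origin at the centre of its underside
- glue_bottle: loose bottle, 60 mm across and 160 mm high with a red cap, to the left of the cradle; origin at the centre of its underside
- screwdriver: loose red-handled screwdriver, about 200 mm long and 30 mm thick, lying across the middle of the back; origin at its middle, on the bench
There are look-alikes about, which are no part of the job. What is meant by the clamp_green is not purple, and is the smaller of those in its own colour.

How it is judged:
By the outcome, as a careful person would: the job done as asked, in the order asked, and still so for the second after the job is handed in, while the arm keeps its last pose, push and grip.
It also fails if it takes over 45 s, if anything falls off the work surface, if the arm or the gripper's body presses on something with over 40 N, if the wrist force passes 120 N, or if a joint passes its speed limit or range.

### The arm

A 6-joint arm with a two-finger parallel gripper is mounted at the origin on the work surface. World frame = base frame: x ahead of the robot, y to its left, z up, the work surface at z = 0. Lengths are in m, angles in rad, forces in N, time in s.
With the tool pointing down it reaches from about 0.425 to 1.125 m from the base axis. Payload 14.9 kg.
Tool frame: the origin (TCP) lies on the centre line of the jaws, within the pads' length; the fingertips stand 17 mm ahead of it and the grasp point (between the pads) lies 2 mm behind it (manip.tips_ahead is the distance from the TCP to the fingertips, in m); z points along the fingers, y is the direction in which the jaws open and shut (so a half turn about z gives the same grasp; the last joint's range is limited). The gripper opens to 91 mm and grips with 3 to 60 N. Pads are 32 mm wide; open, the fingers measure 118 mm over their backs; the gripper's body (76 mm by 178 mm) begins 60 mm behind the grasp point.
Start: joints at [-1.323, 0.379, 1.734, -0, 1.028, -0.033], TCP at [0.194, -0.673, 0.231] pointing down, gripper open.
Joint ranges: [-2.77, 2.77], [-0.74, 2.19], [0, 2.66], [-1.06, 4.2], [0.31, 2.87], [-3.08, 3.08]. Speed limits (rad/s): [1.89, 1.89, 2.39, 3.14, 3.14, 3.14].

### API

Orientations are given as a 3x3 rotation matrix whose columns are the frame's x, y, z axes.
In Python, from workcell import manip, viewer, hand_in, finder gives the robot as it stands. The module is installed in compiled form; this text tells all that it offers.
- The arm moves only by the tool send_rows, never from a script. Its argument "targets" is text: rows parted by semicolons, each of 7 numbers parted by spaces: the shift along the tool's x, y, z in units of 30 mm (1.0 is 30 mm), then the turn, a rotation vector about the tool's x, y, z in rad, then the opening in per cent of the stroke, from 0 (shut) to 100 (fully open). A call has 1 to 20 rows; each row is the pose to reach, as a shift and turn from the pose commanded when the call began, along the tool's axes at that moment; what a row does not reach only later rows make up. A row lasts 1/12 s, in which the tool goes at most 41.7 mm and 7.16 degrees, less where a joint would pass 70% of its speed; a pose out of reach is approached as far as the arm can. A call with a gripper value outside its range is refused whole. The fingers move at their own pace and stop on an object; the grip force is fixed at half the most. Time passes only in rows, so rows that repeat a pose let the fingers close. It gives the time, the measured TCP pose, the force and the opening at its end, in the units of the state.
- manip.get_obs(): the state, without advancing time (a new reading comes with each control period).
- viewer.get_image(name): name is "scene" or "top"; returns (picture, depth): 480x640x3 uint8, blue, green, red; 480x640 float32, m along the optical axis (not along the pixel's ray), 0 where there is no reading.
- viewer.camera_params(name): a dict with "fx", "fy", "cx", "cy" (pixels), "cam_to_world" (4x4, takes a point from camera to world coordinates). Camera axes: x right, y down, z forward; pixel columns grow to the right and rows downward; lengths in m; the calibration is good to about 2 mm. A picture is of the moment at which its call begins. camera_params takes no time and is no camera call.
- hand_in(): hands the job in, once; it reports no verdict.
Trained networks look in the newest picture that a camera, given by its name, has taken for a name from the list of things; names that differ only in an ending like _2 or _b are one class to them, and where a whole thing is asked for, a point or a joint stands for the part that bears it (a point fixed in the world has none). Each returns a list of dicts, best first, with "p" (0 to 1); they miss things now and then, are a little off and sometimes report something else, mostly with a low value. They report only what shows in the picture. A call takes as long as a camera call. They do not tell look-alikes from the thing itself.
- finder.outline_of(target, camera): "region" (480x640 bool, what is visible of it) and "pixel" ([column, row] in pixels, amid what is visible of it).
The state is a dict: "t": time; "q": joint angles; "joint_vel": joint speeds; "joint_efforts": joint torques, N m; "tool_pos": TCP position; "orientation": TCP orientation; "force": force on the tool from outside, world axes, zero at the start; "wrist_torque": the same for the moment, N m; "grip_width": opening from 0.0 (shut) to 1.0 (fully open).
Only numpy, scipy, OpenCV 4.12 (cv2) and the standard library are available. Lean on these libraries where they do the work, as an engineer would, in place of code of your own. Each camera call takes 0.05 s, during which the arm holds its last target. There are 200 camera calls.

## Working session

There is one attempt and no reset: what is moved stays moved. The work goes in short steps, Python scripts to look and compute and a tool call to move; the robot and the scene stay as the last step left them, time stands still between calls to the robot, and variables do not carry over. Pictures are saved under pics/ and viewed, about 8 in all and at most 12, crops included, and the job is handed in when it is done.

Besides the shell and the picture viewer there is one more tool, called after "Request:" as name(argument=value, ...) on one line, values as JSON. send_rows: Moves the arm, as the interface text tells. Its arguments: {"type":"object","properties":{"targets":{"type":"string"}},"required":["targets"]}

```bash
mkdir -p pics; cat > h.py <<'E'
import numpy as np, cv2
from workcell import manip, viewer, hand_in, finder
def cloud(name,d):
    c=viewer.camera_params(name); T=np.array(c["cam_to_world"])
    v,u=np.mgrid[:480,:640]
    P=np.stack([(u-c["cx"])/c["fx"]*d,(v-c["cy"])/c["fy"]*d,d],-1)
    return P@T[:3,:3].T+T[:3,3]
E
python3 - <<'E'
from h import *
for n in("top","scene"):
    im,d=viewer.get_image(n); cv2.imwrite(f"pics/{n}1.png",im); np.save(n+"_d.npy",d)
    W=cloud(n,d)
    for t in("moulding","clamp_red","clamp_green","cradle"):
        for r in finder.outline_of(t,n)[:4]:
            m=r["region"]&(d>0); print(n,t,round(r["p"],2),np.round(r["pixel"]),np.round(np.median(W[m],0),3),m.sum())
o=manip.get_obs(); print(o["t"],o["tool_pos"],np.round(o["orientation"],3),o["force"],o["grip_width"],manip.tips_ahead)
E
```

```text
top moulding 0.85 [348. 254.] [ 0.555 -0.089  0.064] 1367
top moulding 0.27 [303. 169.] [0.792 0.033 0.02 ] 428
top clamp_red 0.6 [424. 272.] [ 0.51  -0.289  0.013] 527
top clamp_green 0.9 [272. 238.] [0.612 0.116 0.013] 453
top clamp_green 0.88 [220. 273.] [0.508 0.246 0.013] 524
top clamp_green 0.67 [222. 205.] [0.699 0.253 0.018] 838
scene moulding 0.68 [341. 212.] [ 0.425 -0.072  0.013] 402
scene clamp_red 0.64 [271. 199.] [ 0.495 -0.276  0.013] 148
scene clamp_red 0.27 [362. 268.] [0.627 0.121 0.014] 281
scene clamp_green 0.85 [363. 269.] [0.628 0.124 0.013] 276
scene clamp_green 0.67 [398. 308.] [0.705 0.262 0.018] 969
scene clamp_green 0.56 [424. 261.] [0.515 0.25  0.013] 389
scene cradle 0.96 [321. 232.] [ 0.573 -0.042  0.018] 2816
scene cradle 0.5 [316. 221.] [ 0.566 -0.062  0.064] 934
0.5 [ 0.19398953 -0.67258146  0.23091536] [[ 0.961  0.277  0.   ]
 [ 0.277 -0.961  0.   ]
 [ 0.    -0.    -1.   ]] [0.08024904 0.35139605 0.58322344] 1.0014522585780463 0.017
```

View pics/top1.png

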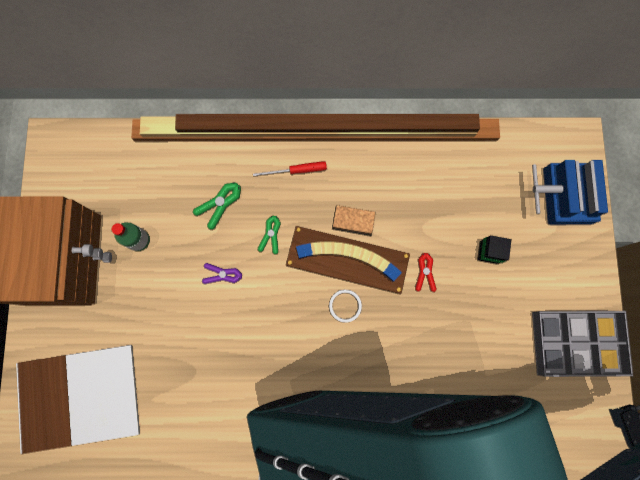

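View pics/scene1.png

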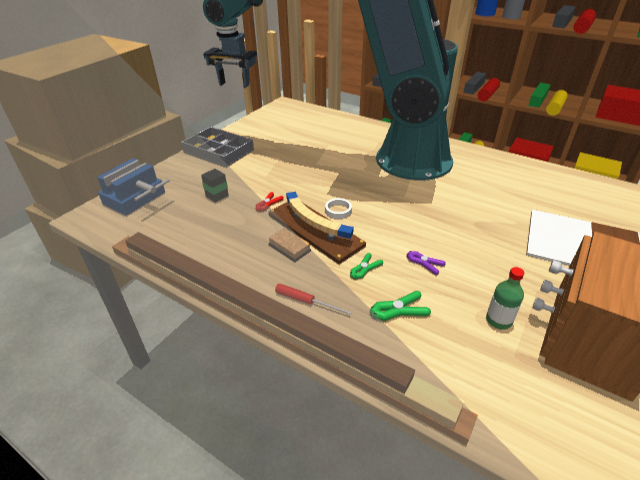

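The red clamp is at about (427,272), at the moulding's right end (396,272). The small green clamp is at (271,235), at the left end (303,251). The larger green clamp (218,205) and the purple one (222,273) are look-alikes. So the stroke runs from p6 to p0. Next I fit the arc.

```bash
cat > fit.py <<'E'
from h import *
from scipy.optimize import least_squares
def measure(n,show=False):
    im,d=viewer.get_image(n); W=cloud(n,d); hsv=cv2.cvtColor(im,cv2.COLOR_BGR2HSV)
    box=(W[...,0]>.4)&(W[...,0]<.72)&(W[...,1]>-.27)&(W[...,1]<.1)&(W[...,2]>.056)&(W[...,2]<.075)
    blue=box&(hsv[...,0]>95)&(hsv[...,0]<130)&(hsv[...,1]>120)
    return W[box],W[blue]
if __name__=="__main__":
  for n in("top","scene"):
    A,B=measure(n)
    # symmetric model: axis circle center c, points within band r in [.235,.265], end angles a0,a1
    f=lambda p:np.hypot(A[:,0]-p[0],A[:,1]-p[1])-.25
    s=least_squares(f,[.33,-.15],loss="soft_l1",f_scale=.01); c=s.x
    ang=lambda Q:np.arctan2(Q[:,1]-c[1],Q[:,0]-c[0])
    a=ang(A);b=ang(B);lo,hi=np.percentile(a,[.5,99.5]);mid=(lo+hi)/2
    r=np.hypot(*(A[:,:2]-c).T)
    print(n,len(A),"z",np.percentile(A[:,2],[5,50,95]).round(4),"c",c.round(4),"r",np.percentile(r,[1,50,99]).round(4),"arc mm",(hi-lo)*250,"mid",mid.round(4))
    L=b[b>mid];R=b[b<mid]
    print(" blue arcs from mid mm", [(np.percentile(x,[2,98])-mid).round(3)*250 for x in(R,L) if len(x)])
    for k in range(7):
        t=mid+(118-[0,39,79,118,157,197,236][k])/250
        print(" p%d"%k,(c+.25*np.array([np.cos(t),np.sin(t)])).round(4))
E
python3 fit.py
```

```text
top 1328 z [0.0601 0.0647 0.0692] c [ 0.3195 -0.0261] r [0.235  0.25   0.2652] arc mm 269.69247238453454 mid -0.2458
 blue arcs from mid mm [array([-134.75, -102.25]), array([101.25, 134.75])]
 p0 [0.5631 0.0299]
 p1 [ 0.5688 -0.0086]
 p2 [ 0.5685 -0.0486]
 p3 [ 0.5619 -0.087 ]
 p4 [ 0.5496 -0.1239]
 p5 [ 0.531  -0.1593]
 p6 [ 0.5078 -0.1906]
scene 760 z [0.058  0.0644 0.0671] c [ 0.3247 -0.0237] r [0.2304 0.2504 0.2634] arc mm 275.9479717353829 mid -0.2564
 blue arcs from mid mm [array([-138.25, -106.25]), array([102.75, 137.75])]
 p0 [0.5689 0.0298]
 p1 [ 0.5742 -0.0088]
 p2 [ 0.5734 -0.0488]
 p3 [ 0.5665 -0.0871]
 p4 [ 0.5537 -0.1239]
 p5 [ 0.5348 -0.1591]
 p6 [ 0.5112 -0.1901]
```

Request:
send_rows(targets="14.53 -12.54 1 0 0 1.0 0;14.53 -12.54 1 0 0 1.0 0;14.53 -12.54 1 0 0 1.0 0;14.53 -12.54 1 0 0 1.0 0;14.53 -12.54 1 0 0 1.0 0;14.53 -12.54 1 0 0 1.0 0;14.53 -12.54 1 0 0 1.0 0;14.53 -12.54 1 0 0 1.0 0;14.53 -12.54 1 0 0 1.0 0;14.53 -12.54 1 0 0 1.0 0;14.53 -12.54 1 0 0 1.0 0;14.53 -12.54 1 0 0 1.0 0;14.53 -12.54 1 0 0 1.0 0;14.53 -12.54 1 0 0 1.0 0;14.53 -12.54 1 0 0 1.0 0;14.53 -12.54 4 0 0 1.0 0;14.53 -12.54 4 0 0 1.0 0;14.53 -12.54 4 0 0 1.0 0;14.53 -12.54 4 0 0 1.0 0;14.53 -12.54 4 0 0 1.0 0")

```text
t: 2.27
tool_pos: [0.5089, -0.1908, 0.112]
orientation: [[0.752, -0.659, 0.0], [-0.659, -0.752, -0.0], [0.0, -0.0, -1.0]]
force: [0.6, -0.5, 1.3]
grip_width: 0.006
```

```bash
python3 - <<'E'
from h import *
ims=[]
for n,(x,y) in (("top",(350,250)),("scene",(315,215))):
    im,d=viewer.get_image(n); k=im[y-75:y+75,x-65:x+65]; ims.append(cv2.resize(k,None,fx=3,fy=3,interpolation=2))
cv2.imwrite("pics/c2.png",np.hstack(ims))
o=manip.get_obs();print(o["t"],o["tool_pos"],o["force"],np.round(o["q"],3))
E
```

```text
2.3667 [ 0.50971336 -0.19112335  0.11313748] [-0.49892428  0.35563547 -0.5106293 ] [-0.402  0.315  2.095 -0.     0.729  1.889]
```

View pics/c2.png

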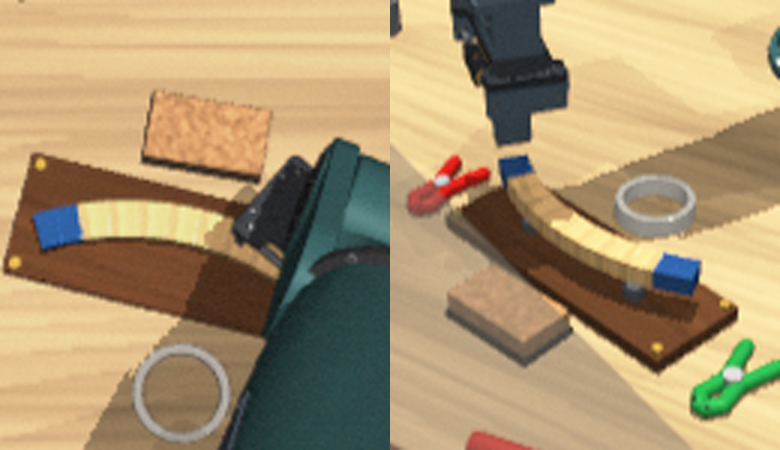

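The left crop shows the arm over the right end. The right crop shows the shut fingers hovering directly above the blue end by the red clamp. I'll set them down slowly.

Request:
send_rows(targets="0 0 0.3 0 0 0 0;0 0 0.6 0 0 0 0;0 0 0.7 0 0 0 0;0 0 0.8 0 0 0 0;0 0 0.88 0 0 0 0;0 0 0.95 0 0 0 0;0 0 1.02 0 0 0 0;0 0 1.08 0 0 0 0;0 0 1.13 0 0 0 0;0 0 1.13 0 0 0 0;0 0 1.13 0 0 0 0")

```text
t: 3.28
tool_pos: [0.5086, -0.1904, 0.0771]
orientation: [[0.752, -0.659, -0.0], [-0.659, -0.752, 0.0], [-0.0, 0.0, -1.0]]
force: [-1.3, 0.2, 1.9]
grip_width: 0.003
```

```bash
python3 - <<'E'
from h import *
d0=np.load("top_d.npy"); W0=cloud("top",d0); s0=cloud("scene",np.load("scene_d.npy"))
for n,w0 in(("top",W0),("scene",s0)):
    m=(w0[...,2]>.06)&(w0[...,2]<.07)&(w0[...,0]>.5)&(w0[...,0]<.6)&(w0[...,1]>-.07)&(w0[...,1]<.04)
    m=cv2.erode(m.astype(np.uint8),np.ones((3,3)))>0
    for i in range(2):
        im,d=viewer.get_image(n);w=cloud(n,d);dz=(w-w0)[...,2][m]
        print(n,m.sum(),np.median(dz),np.median(w[...,2][m]))
for i in range(4):
    viewer.get_image("top");o=manip.get_obs();print(o["t"],np.round(o["tool_pos"],4),np.round(o["force"],2))
c=np.array([.3205,-.0257]);th=-.719
# rows for stroke: tool frame at p6
x=np.array([np.cos(th),np.sin(th)]);y=np.array([np.sin(th),-np.cos(th)])
p=c+.25*x
for k in range(1,41):
    a=th+k*.944/40; q=c+.25*np.array([np.cos(a),np.sin(a)])-p
    print(k,"%.2f %.2f 0 0 0 %.3f 0"%(q@x/.03,q@y/.03,-(a-th)),end=";")
E
```

```text
top 214 -0.0061232306663163705 0.058685287187924984
top 214 -0.006116635700997297 0.05846038795372943
scene 173 -0.006349327261558235 0.05846365109049989
scene 173 -0.006210017507061294 0.058790877502985395
3.5333 [ 0.5085 -0.1903  0.0771] [-1.41 -0.35  2.92]
3.5833 [ 0.5085 -0.1903  0.0771] [-2.09  0.32  2.27]
3.6333 [ 0.5086 -0.1903  0.0771] [-1.6   0.15  3.14]
3.6833 [ 0.5086 -0.1903  0.0771] [-2.4  -0.14  2.85]
1 -0.00 -0.20 0 0 0 -0.024 0;2 -0.01 -0.39 0 0 0 -0.047 0;3 -0.02 -0.59 0 0 0 -0.071 0;4 -0.04 -0.79 0 0 0 -0.094 0;5 -0.06 -0.98 0 0 0 -0.118 0;6 -0.08 -1.18 0 0 0 -0.142 0;7 -0.11 -1.37 0 0 0 -0.165 0;8 -0.15 -1.56 0 0 0 -0.189 0;9 -0.19 -1.76 0 0 0 -0.212 0;10 -0.23 -1.95 0 0 0 -0.236 0;11 -0.28 -2.14 0 0 0 -0.260 0;12 -0.33 -2.33 0 0 0 -0.283 0;13 -0.39 -2.52 0 0 0 -0.307 0;14 -0.45 -2.70 0 0 0 -0.330 0;15 -0.52 -2.89 0 0 0 -0.354 0;16 -0.59 -3.07 0 0 0 -0.378 0;17 -0.66 -3.25 0 0 0 -0.401 0;18 -0.74 -3.43 0 0 0 -0.425 0;19 -0.82 -3.61 0 0 0 -0.448 0;20 -0.91 -3.79 0 0 0 -0.472 0;21 -1.00 -3.96 0 0 0 -0.496 0;22 -1.10 -4.13 0 0 0 -0.519 0;23 -1.20 -4.30 0 0 0 -0.543 0;24 -1.30 -4.47 0 0 0 -0.566 0;25 -1.41 -4.64 0 0 0 -0.590 0;26 -1.52 -4.80 0 0 0 -0.614 0;27 -1.64 -4.96 0 0 0 -0.637 0;28 -1.75 -5.11 0 0 0 -0.661 0;29 -1.88 -5.27 0 0 0 -0.684 0;30 -2.00 -5.42 0 0 0 -0.708 0;31 -2.13 -5.57 0 0 0 -0.732 0;32 -2.27 -5.71 0 0 0 -0.755 0;33 -2.40 -5.85 0 0 0 -0.779 0;34 -2.54 -5.99 0 0 0 -0.802 0;35 -2.68 -6.13 0 0 0 -0.826 0;36 -2.83 -6.26 0 0 0 -0.850 0;37 -2.98 -6.39 0 0 0 -0.873 0;38 -3.13 -6.51 0 0 0 -0.897 0;39 -3.29 -6.63 0 0 0 -0.920 0;40 -3.45 -6.75 0 0 0 -0.944 0;
```

It has sunk 6.1 mm with about 2.5 N of force, so I start the stroke.

Request:
send_rows(targets="0 -0.2 0 0 0 -0.024 0;-0.01 -0.39 0 0 0 -0.047 0;-0.02 -0.59 0 0 0 -0.071 0;-0.04 -0.79 0 0 0 -0.094 0;-0.06 -0.98 0 0 0 -0.118 0;-0.08 -1.18 0 0 0 -0.142 0;-0.11 -1.37 0 0 0 -0.165 0;-0.15 -1.56 0 0 0 -0.189 0;-0.19 -1.76 0 0 0 -0.212 0;-0.23 -1.95 0 0 0 -0.236 0;-0.28 -2.14 0 0 0 -0.26 0;-0.33 -2.33 0 0 0 -0.283 0;-0.39 -2.52 0 0 0 -0.307 0;-0.45 -2.7 0 0 0 -0.33 0;-0.52 -2.89 0 0 0 -0.354 0;-0.59 -3.07 0 0 0 -0.378 0;-0.66 -3.25 0 0 0 -0.401 0;-0.74 -3.43 0 0 0 -0.425 0;-0.82 -3.61 0 0 0 -0.448 0;-0.91 -3.79 0 0 0 -0.472 0")

```text
t: 5.35
tool_pos: [0.5631, -0.0862, 0.077]
orientation: [[0.97, -0.242, 0.0], [-0.242, -0.97, 0.0], [0.0, -0.0, -1.0]]
force: [-0.6, -1.7, 2.0]
grip_width: 0.005
```

Request:
send_rows(targets="0 -0.2 0 0 0 -0.024 0;-0.01 -0.39 0 0 0 -0.047 0;-0.02 -0.59 0 0 0 -0.071 0;-0.04 -0.79 0 0 0 -0.094 0;-0.06 -0.98 0 0 0 -0.118 0;-0.08 -1.18 0 0 0 -0.142 0;-0.11 -1.37 0 0 0 -0.165 0;-0.15 -1.56 0 0 0 -0.189 0;-0.19 -1.76 0 0 0 -0.212 0;-0.23 -1.95 0 0 0 -0.236 0;-0.28 -2.14 0 0 0 -0.26 0;-0.33 -2.33 0 0 0 -0.283 0;-0.39 -2.52 0 0 0 -0.307 0;-0.45 -2.7 0 0 0 -0.33 0;-0.52 -2.89 0 0 0 -0.354 0;-0.59 -3.07 0 0 0 -0.378 0;-0.66 -3.25 0 0 0 -0.401 0;-0.74 -3.43 0 0 0 -0.425 0;-0.82 -3.61 0 0 0 -0.448 0;-0.91 -3.79 0 0 0 -0.472 0")

```text
t: 7.02
tool_pos: [0.5642, 0.0307, 0.077]
orientation: [[0.974, 0.225, 0.0], [0.225, -0.974, -0.0], [0.0, 0.0, -1.0]]
force: [-0.1, -1.6, 2.3]
grip_width: 0.004
```

```bash
python3 - <<'E'
from h import *
s0=cloud("scene",np.load("scene_d.npy"));w0=cloud("top",np.load("top_d.npy"))
ims=[]
for n,W,(x,y) in (("top",w0,(350,250)),("scene",s0,(315,225))):
    m=(W[...,2]>.06)&(W[...,2]<.07)&(W[...,0]>.48)&(W[...,0]<.6)&(W[...,1]>-.2)&(W[...,1]<-.1)
    m=cv2.erode(m.astype(np.uint8),np.ones((3,3)))>0
    im,d=viewer.get_image(n); dz=(cloud(n,d)-W)[...,2][m]; print(n,m.sum(),np.percentile(dz,[25,50,75]))
    ims.append(cv2.resize(im[y-75:y+75,x-65:x+65],None,fx=3,fy=3,interpolation=2))
cv2.imwrite("pics/c3.png",np.hstack(ims))
o=manip.get_obs();print(o["t"],o["tool_pos"],o["force"])
E
```

```text
top 211 [-0.00879321 -0.00629132 -0.00373045]
scene 152 [-0.00731074 -0.0060694  -0.00470466]
7.1167 [0.56405244 0.03104568 0.07703182] [0.24303739 1.11649387 3.42846004]
```

View pics/c3.png

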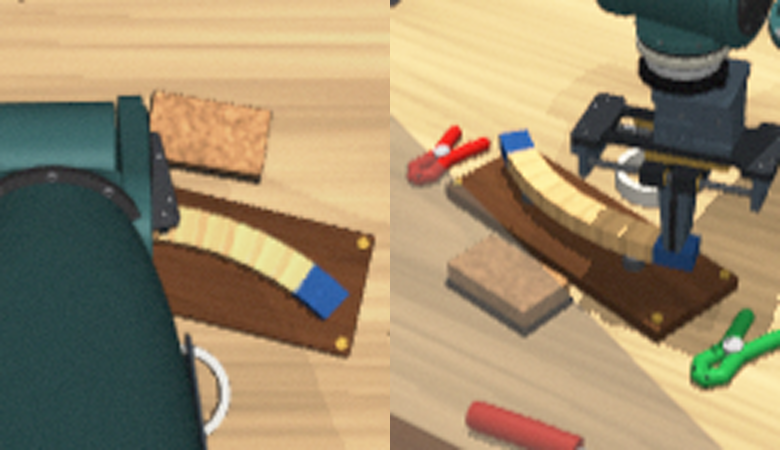

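The fingers rest on the blue end by the green clamp, with the moulding about 6 mm down. The clamps and the sanding block haven't moved, so I hand in.

```bash
python3 -c "
from h import *
hand_in()"
```

```text
the job is handed in; nothing more can be done
```

The job is done and handed in. I set the shut fingertips on the blue end beside the red clamp (p6) and ran them along the arc, without lifting, to the blue end beside the small green clamp (p0).

- **Pressing depth:** both cameras showed the moulding about 6 mm down at the start and at the end, against stops at 15 mm. I took no pictures mid-stroke. The tool height read 77.0–77.1 mm at the start, middle and end.
- **Force:** the upward push was about 2–3 N at each reading.
- **Final position:** the TCP is at (0.564, 0.031), within about 1 mm of where I placed p0, and the fingertips are still holding that end down.
- **Surroundings:** the parts of the scene in the last picture showed nothing moved, including both clamps and the sanding block. The tape roll was partly hidden behind the arm, and I did not recheck the carton or the bottle, which were well clear of the path.
- **Disagreement:** the two cameras differed by about 5 mm in x on the arc's position. I put this down to the scene camera also seeing the moulding's side face. I relied mostly on the top view, whose fit matched the given radius, width and length.

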